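Roll down the slatted facing of a display board

TASK

The six glued slats on the cake display board still stand proud. Take the pressure roller out of its stand and roll along the board in one pass, without lifting, from the plain end to the end with the hanging tab, with steady moderate pressure, so that every slat goes fully down; press with the roller only, not with the fingers. Then set the roller back upright in its stand, let go, and leave the other things on the counter where they are.

Things in the scene. Friction and masses are not known exactly. Their poses are not given: they have to be found in the camera images.
- board: Dark wooden board fixed to the counter, 110 (its x) x 230 (its y) x 12 mm; origin at the centre of its underside, z up. A 60 mm wide hanging tab with a 22 mm hole sticks out 42 mm from its +y end; the -y end is plain. On it lie six light wooden slats, each 96 mm along x and 28.5 mm along y, at y = -75, -45, -15, 15, 45, 75 mm (slat0 at the plain end, slat5 next to the tab). A proud slat's top is 18 mm above the origin; fully down it is 15 mm.
- slat0 (a joint): How far slat0 (at the plain end, y = -75 mm) has gone down: 0 proud, 0.003 m fully down. Each slat resists with about 4 N, stays where it is left, and moves straight down without tilting; the roller can stand on two at once.
- slat1 (a joint): Same for slat1, y = -45 mm.
- slat2 (a joint): Same for slat2, y = -15 mm.
- slat3 (a joint): Same for slat3, y = 15 mm.
- slat4 (a joint): Same for slat4, y = 45 mm.
- slat5 (a joint): Same for slat5 (next to the tab), y = 75 mm.
- roller: Pressure roller, about 0.57 kg, alike end for end. A black rubber drum, 44 mm diameter and 100 mm long along the roller's x, turns freely under an aluminium frame 124 (x) x 80 (y) mm. Origin at the lowest point of the drum midway along it, z up when upright; the drum's axis is 22 mm above it; it rolls along its own y. The frame's flat underside is 18 mm above the origin, its top 52 mm. On top a block-shaped wooden handle rides on a spring.
- roller_grip (a point): Centre of the wooden handle, which is 64 (roller x) x 32 (roller y, the width to grip) x 50 mm high. With the spring relaxed it is 96 mm above the roller's origin.
- roller_handle (a joint): How far the handle is pushed down on its spring: 0 relaxed (about 1 mm under its own weight when standing), stop at 0.015 m. The spring gives 1.5 N per mm; 6 to 11 mm is a good rolling pressure.
- stand: Grey stand fixed to the counter, 164 (x) x 100 (y) mm, origin at the centre of its underside, z up. Two rails along x, tops 30 mm high, inner faces at y = +-26 mm, outer at +-40 mm: the roller's frame sits on them with the drum hanging between (4 mm free each side). End lugs 44 mm high with inner faces at x = +-68 mm leave the frame 6 mm free at each end. The seated roller's origin is 12 mm above the stand's origin, its x along the stand's x (either way round).
- bell: Call bell, 76 mm diameter, 60 mm high; origin at the centre of its underside. Bystander.
- tape: Roll of tape lying flat, 73 mm diameter, 18 mm high; origin under its centre. Bystander.
- canister_a: Sweets canister, 72 mm diameter, 128 mm high, on the left; origin under its centre. Bystander.
- canister_b: Sweets canister, 72 mm diameter, 128 mm high, nearer the robot of the two on the right; origin under its centre. Bystander.
- tags: Banded stack of gift tags, 86 x 56 x 12 mm; origin under its centre. Bystander.

How it is judged (in metres and radians):
On the way, in this order (a step that is already met when the one before it is completed fails the run):
1. the roller is lifted out of its stand (z of roller in the frame of stand above 0.05 m), for 0.1 s.
2. the roller, standing across the board, has pressed down the slat at the plain end while the slat by the tab is still proud (value of joint slat0 above 0.0024 m and value of joint slat5 below 0.0012 m and contact force between roller and board above 2 N and angle between the x axis of roller and the x axis of board, either way round below 0.3 rad), for 0.02 s.
3. the pass has reached the fourth slat, the slat by the tab still proud (value of joint each of slat1, slat2, slat3 above 0.0024 m and value of joint slat5 below 0.0012 m and contact force between roller and board above 2 N and angle between the x axis of roller and the x axis of board, either way round below 0.3 rad), for 0.02 s.
4. all six slats are down, the roller still on the board (value of joint each of slat0, slat1, slat2, slat3, slat4, slat5 above 0.0024 m and contact force between roller and board above 2 N), for 0.02 s.
At the end, for the whole second after the job is handed in: All six slats are at least 2.4 mm of their 3 mm down; the roller is released, at rest and upright (within 0.08 rad), seated on the rails of its stand (within 12 mm of its middle, no more than 4 mm high, lined up within 0.15 rad) (value of joint each of slat0, slat1, slat2, slat3, slat4, slat5 above 0.0024 m and horizontal distance between roller and stand below 0.012 m and z of roller in the frame of stand below 0.016 m and angle between roller's own z axis and vertical below 0.08 rad and angle between the x axis of roller and the x axis of stand, either way round below 0.15 rad and linear speed of roller below 0.02 m/s); the robot touches nothing.
It fails at once if the roller is lifted more than 15 mm off the strip in mid-pass (value of joint slat0 above 0.0024 m and value of joint slat5 below 0.0024 m and z of roller in the frame of board above 0.03 m).
It fails at once if the roller presses on the board with more than 30 N (contact force between roller and board above 30 N).
It fails at once if the fingers touch the board or its slats (contact force between the fingers and board above 1 N).
It fails at once if a bystander is moved more than 20 mm (distance of any of bell, tape, canister_a, canister_b, tags from where it was at the start of the episode above 0.02 m).
It also fails if it takes over 67 s, if anything falls off the work surface, if the arm or the gripper's body presses on something with over 40 N, if the wrist force passes 120 N, or if a joint passes its speed limit or range.

ROBOT

A 6-joint arm with a two-finger parallel gripper is mounted at the origin on a cart in front of the work surface, level with it; the furniture and walls round the work are solid. World frame = base frame: x ahead of the robot, y to its left, z up, the work surface at z = 0. Lengths are in m, angles in degrees, forces in N, time in s.
With the tool pointing down it reaches from about 0.35 to 0.775 m from the base axis. Payload 5.5 kg.
Tool frame: the origin (TCP) lies at the very end of the fingers, on their centre line; the grasp point (between the pads) lies 19 mm behind it; x points along the fingers, y is the direction in which the jaws open and shut, and the axes are right-handed (so a half turn about x gives the same grasp; the last joint's range is limited). The gripper opens to 85 mm and grips with 20 to 120 N. Pads are 22 mm wide; open, the fingers measure 114 mm over their backs; the gripper's body (76 mm by 85 mm) begins 54 mm behind the grasp point. The pads swing forward as they close: fully open they stand 13 mm farther back than shut.
Start: joints at [62.876, 17.945, 2.641, 74.691, 0, 82.002], TCP at [0.188, 0.543, 0.231] pointing down, gripper open.
Joint ranges: [-158.12, 158.12], [-49.38, 96.58], [-58.88, 72.47], [-126.05, 133.96], [-84.25, 85.87], [-180, 180]. Speed limits (degrees/s): [147.25, 147.25, 180, 180, 180, 180].

INTERFACE

Orientations are given as [roll, pitch, yaw] about the fixed x, y, z axes, in that order (R = Rz(yaw) Ry(pitch) Rx(roll)).
In Python, from workcell import ctrl, capture, camera_info, ticket, cut_out, place_of gives the robot as it stands.
- The arm moves only by the shell command python3 -m handwheel 'ROWS' [FORCE]. ROWS is text: rows parted by semicolons, each of 7 numbers parted by spaces: the turn, a rotation vector about the tool's x, y, z in rad, then the shift along the tool's x, y, z in mm, then the closure in counts, from 0 (fully open) to 255 (shut). In form: rx ry rz dx dy dz grip; .... A call has 1 to 8 rows; each row is the pose to reach, as a shift and turn from the pose measured when the call began, along the tool's axes at that moment; what a row does not reach only later rows make up. A row lasts 1/10 s, in which the tool goes at most 50 mm and 8.59 degrees, less where a joint would pass 70% of its speed; a pose out of reach is approached as far as the arm can. A call with a gripper value outside its range is refused whole. The fingers move at their own pace and stop on an object; FORCE is the grip in N (left out, the last holds). Time passes only in rows, so rows that repeat a pose let the fingers close. It gives the time, the measured TCP pose, the force and the opening at its end, in the units of the state.
- ctrl.sense(): the state, without advancing time (a new reading comes with each control period).
- capture(name): name is "scene" or "side" or "wrist"; returns the picture (420x560x3 uint8, blue, green, red); there is no depth.
- camera_info(name): a dict with "camera_matrix" (3x3 intrinsics, pixels), "rvec" (rotation vector, rad) and "tvec" (3), from world to camera coordinates, as OpenCV has them. Camera axes: x right, y down, z forward; pixel columns grow to the right and rows downward; lengths in m; the calibration is good to about 2 mm. A picture is of the moment at which its call begins: read the wrist's pose just before it. camera_info takes no time and is no camera call; for the wrist camera it gives the pose at the moment of the call.
- ticket.sign_off(): hands the job in, once; it reports no verdict.
Trained networks look in the newest picture that a camera, given by its name, has taken for a name from the list of things; names that differ only in an ending like _2 or _b are one class to them, and where a whole thing is asked for, a point or a joint stands for the part that bears it (a point fixed in the world has none). Each returns a list of dicts, best first, with "conf" (0 to 1); they miss things now and then, are a little off and sometimes report something else, mostly with a low value. They report only what shows in the picture. A call takes as long as a camera call.
- cut_out(camera, name): "mask" (420x560 bool, what is visible of it).
- place_of(camera, name): "at" ([x, y, z] in m, in world coordinates, good to about 4 mm: a listed point, or the origin of a listed thing).
The state is a dict: "clock": time; "joint_positions": joint angles; "joint_vel": joint speeds; "joint_torque": joint torques, N m; "position": TCP position; "ee_rot": TCP orientation; "force": force on the tool from outside, world axes, zero at the start; "wrist_torque": the same for the moment, N m; "grip_width": finger opening in m.
Only numpy, scipy, OpenCV 4.12 (cv2) and the standard library are available. Lean on these libraries where they do the work, as an engineer would, in place of code of your own. Each camera call takes 0.05 s, during which the arm holds its last target.

## Working session

There is one attempt and no reset: what is moved stays moved. The work goes in short steps, Python scripts to look and compute and a shell command to move; the robot and the scene stay as the last step left them, time stands still between calls to the robot, and variables do not carry over. Pictures are saved under pics/ and viewed, and the job is handed in when it is done.

```bash
ls; mkdir -p pics; python3 - <<'E'
from workcell import ctrl, capture, camera_info, ticket, cut_out, place_of
import cv2
print(ctrl.sense())
for c in ["scene","side","wrist"]:
    im=capture(c); cv2.imwrite(f"pics/{c}0.png",im)
    i=camera_info(c); print(c,i)
    for n in ["board","roller","roller_grip","stand","slat0","slat5"]:
        try: print(n,[( [round(float(v),3) for v in d["at"]],round(d["conf"],2)) for d in place_of(c,n)][:3])
        except Exception as e: print(n,e)
E
```

```text
pics
{'clock': 0.0, 'joint_positions': array([6.28758132e+01, 1.79913332e+01, 2.57636520e+00, 7.46899272e+01,
       1.98200554e-03, 8.20038289e+01]), 'joint_vel': array([ 0.01591289,  0.04448886, -0.00304108, -0.14012738, -0.03110317,
        0.01113652]), 'joint_torque': array([ 8.26597193e-05, -4.80629396e+01,  2.98531812e+01,  1.91420614e-02,
       -1.43661196e-04,  1.83598246e-05]), 'position': array([0.18815858, 0.54280358, 0.23039925]), 'ee_rot': array([ -99.07865083,   89.89508609, -118.20666834]), 'force': array([-0.74118046, -0.44285825, -0.37080009]), 'wrist_torque': array([ 0.02716751,  0.01682751, -0.00219776]), 'grip_width': 0.08554902428555855}
scene {'camera_matrix': array([[393.51868641,   0.        , 279.19753362],
       [  0.        , 393.51868641, 209.26720588],
       [  0.        ,   0.        ,   1.        ]]), 'rvec': array([ 1.90273843, -0.69005909,  0.43170104]), 'tvec': array([-0.45990294,  0.24586867,  1.12686171])}
board []
roller [([0.536, -0.248, 0.008], 0.84)]
roller_grip [([0.533, -0.249, 0.109], 0.93)]
stand [([0.535, -0.252, -0.002], 0.59)]
slat0 
[... 543 characters left out ...]
 0.11], 0.84)]
stand [([0.535, -0.247, -0.005], 0.93)]
slat0 it knows: bell, board, canister, roller, roller_grip, stand, tags, tape
slat5 it knows: bell, board, canister, roller, roller_grip, stand, tags, tape
wrist {'camera_matrix': array([[321.40500714,   0.        , 277.79068679],
       [  0.        , 321.40500714, 205.1916463 ],
       [  0.        ,   0.        ,   1.        ]]), 'rvec': array([-2.36121379, -1.68030505, -0.24488783]), 'tvec': array([-0.57579622, -0.03634651,  0.37823271])}
board []
roller []
roller_grip []
stand []
slat0 it knows: bell, board, canister, roller, roller_grip, stand, tags, tape
slat5 it knows: bell, board, canister, roller, roller_grip, stand, tags, tape
```

View pics/scene0.png

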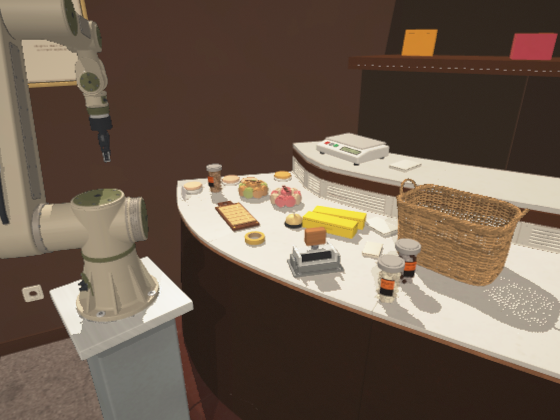

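View pics/side0.png

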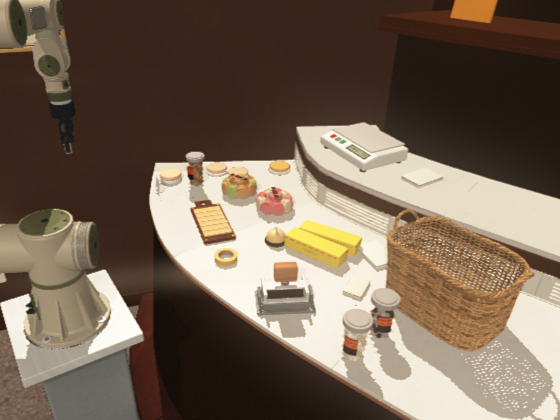

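View pics/wrist0.png

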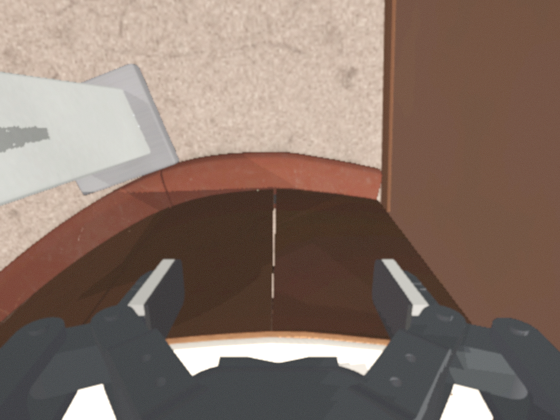

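```bash
python3 - <<'E'
import cv2, numpy as np
a=cv2.imread('pics/side0.png')
x=cv2.resize(a[190:250,170:260],None,fx=8,fy=8,interpolation=cv2.INTER_CUBIC)
cv2.imwrite('pics/z1.png',x)
x=cv2.resize(a[245:325,240:340],None,fx=7,fy=7,interpolation=cv2.INTER_CUBIC)
cv2.imwrite('pics/z2.png',x)
E
```

```text
(no output)
```

View pics/z1.png

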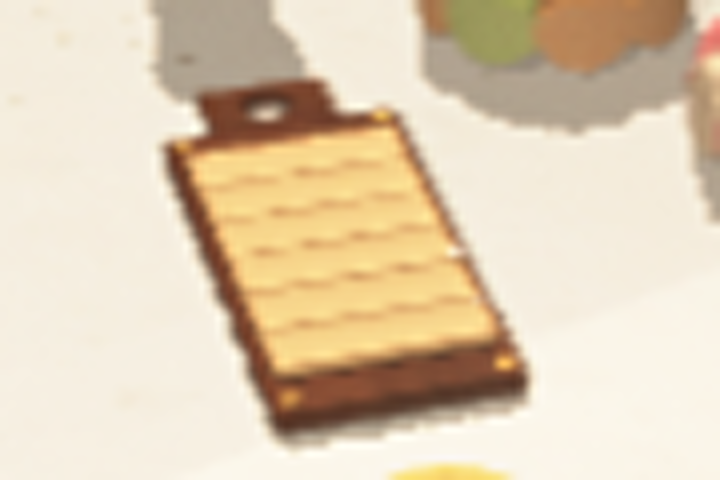

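View pics/z2.png

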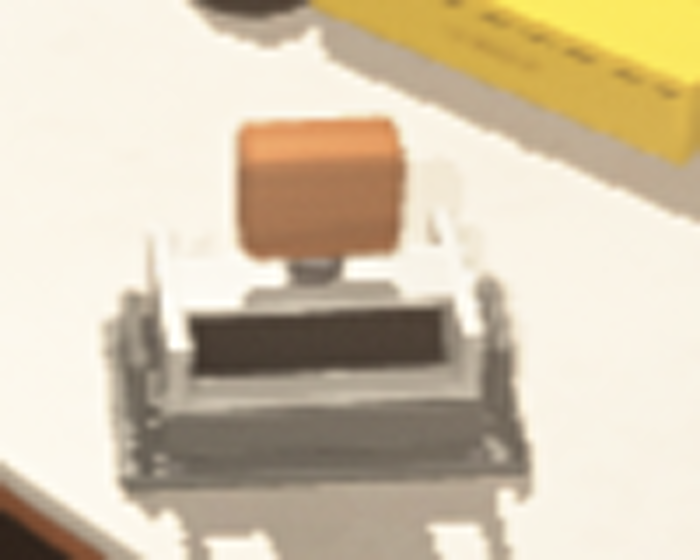

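```bash
cat > h.py <<'E'
import numpy as np, cv2
from scipy.spatial.transform import Rotation as Ro
from workcell import ctrl, capture, camera_info, cut_out, place_of
np.set_printoptions(precision=4,suppress=True)
def tool():
    s=ctrl.sense(); return s,Ro.from_euler('xyz',s['ee_rot'],degrees=True).as_matrix(),np.array(s['position'])
def Rdown(yaw):  # tool x down, tool y at world angle yaw(deg)
    a=np.radians(yaw); y=np.array([np.cos(a),np.sin(a),0]); x=np.array([0,0,-1.]); return np.column_stack([x,y,np.cross(x,y)])
def go(p,yaw=None):
    s,R,t=tool(); Rt=R if yaw is None else Rdown(yaw)
    rv=Ro.from_matrix(R.T@Rt).as_rotvec(); d=R.T@(np.array(p)-t)*1000
    n=max(np.linalg.norm(d)/50,np.degrees(np.linalg.norm(rv))/8.59)
    print('row: %.4f %.4f %.4f  %.1f %.1f %.1f  rows>=%.1f'%(*rv,*d,n))
def st():
    s,R,t=tool(); print('t',s['clock'],'p',t,'yaw',np.degrees(np.arctan2(R[1,1],R[0,1])),'xdir',R[:,0],'F',s['force'],'w',s['grip_width'],'q',s['joint_positions'])
def proj(c,P):
    i=camera_info(c); return cv2.projectPoints(np.array(P,float).reshape(-1,1,3),i['rvec'],i['tvec'],i['camera_matrix'],None)[0].reshape(-1,2)
def ray(i,uv):
    R=cv2.Rodrigues(i['rvec'])[0]; o=-R.T@i['tvec'].ravel(); d=R.T@np.linalg.inv(i['camera_matrix'])@np.array([uv[0],uv[1],1.]); return o,d
def onz(i,uv,z):
    o,d=ray(i,uv); return o+d*(z-o[2])/d[2]
E
python3 - <<'E'
from h import *
st(); s,R,t=tool(); i=camera_info('wrist'); Rc=cv2.Rodrigues(i['rvec'])[0]; o=-Rc.T@i['tvec']
print('cam in tool mm',R.T@(o-t)*1000,'fwd',R.T@Rc[2],'right',R.T@Rc[0])
for y in(90,-90,0): go([0.50,0.15,0.35],y)
i=camera_info('side')
# board corners top z=.012 in side crop px (u/8+170, v/8+190)
for uv in [(165,145),(405,112),(525,370),(277,420)]:
    print(onz(i,(uv[0]/8+170,uv[1]/8+190),0.012))
E
```

```text
t 0.75 p [0.1884 0.5433 0.2314] yaw 70.87392466171381 xdir [ 0.0001  0.0002 -1.    ] F [-0.0147  0.1514 -0.4428] w 0.08555770236474268 q [62.8767 17.9436  2.6433 74.6896 -0.0001 82.0028]
cam in tool mm [-142.4758    0.2402  -72.5201] fwd [0.9589 0.0012 0.2836] right [-0.0012  1.     -0.0002]
row: -0.3338 0.0001 -0.0002  -118.7 -269.5 423.2  rows>=10.3
row: 2.8078 -0.0002 -0.0001  -118.7 -269.5 423.2  rows>=18.7
row: 1.2370 -0.0001 -0.0002  -118.7 -269.5 423.2  rows>=10.3
[0.5219 0.3291 0.012 ]
[0.6292 0.2998 0.012 ]
[0.5723 0.0887 0.012 ]
[0.4676 0.1089 0.012 ]
```

```bash
python3 -c "
from h import *
go([0.60,0.2,0.26],90)"
```

```text
row: -0.3338 0.0001 -0.0002  -28.7 -189.5 501.3  rows>=10.7
```

```bash
python3 -m handwheel '-0.15 0 0 -28 -75 200 0; -0.25 0 0 -28 -110 300 0; -0.33 0 0 -28 -189 501 0; -0.33 0 0 -28 -189 501 0; -0.33 0 0 -28 -189 501 0; -0.33 0 0 -28 -189 501 0; -0.33 0 0 -28 -189 501 0; -0.33 0 0 -28 -189 501 0'; python3 -c "
from h import *
st();go([0.60,0.2,0.26],90)"
```

```text
clock: 1.55
position: [0.4939, 0.2887, 0.254]
ee_rot: [37.6, 90.0, 37.4]
force: [1.3, 0.3, -0.4]
grip_width: 0.0851
t 1.55 p [0.4939 0.2887 0.254 ] yaw 89.77943369531812 xdir [ 0.0007  0.0005 -1.    ] F [ 1.3477  0.2768 -0.3603] w 0.08506665486354925 q [22.2639 17.3091  4.9199 77.5649  0.0124 22.4844]
row: -0.0038 0.0007 -0.0005  -6.0 -88.3 106.4  rows>=2.8
```

```bash
python3 -m handwheel '0 0 0 -6 -88 106 0; 0 0 0 -6 -88 106 0; 0 0 0 -6 -88 106 0; 0 0 0 -6 -88 106 0; 0 0 0 -6 -88 106 0; 0 0 0 -6 -88 106 0'; python3 - <<'E'
from h import *
st()
im=capture('wrist'); cv2.imwrite('pics/w1.png',im)
for n in ['board','bell','tape','canister']: print(n,[(d['at'],d['conf']) for d in place_of('wrist',n)])
E
```

```text
clock: 2.15
position: [0.5988, 0.2009, 0.2599]
ee_rot: [100.9, 90.0, 100.7]
force: [1.0, 0.7, -0.2]
grip_width: 0.0853
t 2.15 p [0.5988 0.2009 0.2599] yaw 89.81652439812574 xdir [-0.0001  0.0007 -1.    ] F [ 0.9868  0.7042 -0.1668] w 0.08526738233360025 q [11.2495 24.286  15.8349 81.5485  0.0379 11.433 ]
board [([0.5462, 0.214, -0.0005], 0.88)]
bell [([0.6829, 0.0181, -0.0018], 0.7)]
tape [([0.4925, 0.0108, 0.0052], 0.75)]
canister [([0.6304, 0.5101, 0.0035], 0.9)]
```

View pics/w1.png

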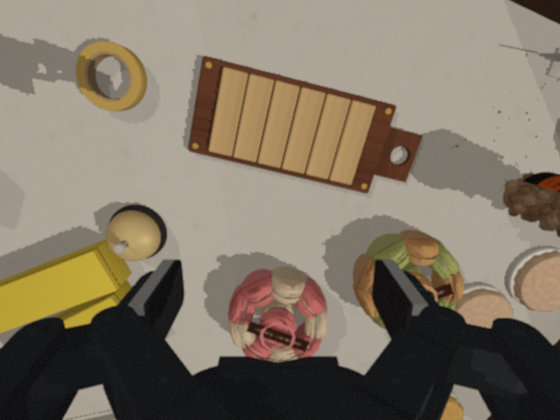

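```bash
python3 - <<'E'
from h import *
from scipy.optimize import least_squares
im=cv2.imread('pics/w1.png'); i=camera_info('wrist')
m=cut_out('wrist','board')[0]['mask'].astype(np.uint8)
hsv=cv2.cvtColor(im,cv2.COLOR_BGR2HSV)
light=((hsv[...,2]>110)&cv2.erode(m,np.ones((3,3))).astype(bool)).astype(np.uint8)
light=cv2.morphologyEx(light,cv2.MORPH_CLOSE,np.ones((5,5))); 
light=cv2.morphologyEx(light,cv2.MORPH_OPEN,np.ones((11,11)))
c=max(cv2.findContours(light,0,2)[0],key=cv2.contourArea); q=cv2.boxPoints(cv2.minAreaRect(c)); print(q)
W=np.array([onz(i,p,0.018) for p in q]); print(W,W.mean(0)); 
for a in range(4): d=W[(a+1)%4]-W[a]; print(np.linalg.norm(d),np.degrees(np.arctan2(d[1],d[0])))
# board body via opening to strip the tab
q2=cv2.approxPolyDP(max(cv2.findContours(m,0,2)[0],key=cv2.contourArea),4,True).reshape(-1,2); print(q2)
for p in [(207,57),(396,104),(366,192),(190,151)]: print(onz(i,p,0.012))
v=cv2.resize(im[40:210,170:430],None,fx=3,fy=3); cv2.imwrite('pics/z3.png',v)
E
```

```text
[[203.1151 149.8726]
 [223.1579  66.1646]
 [375.9344 102.7448]
 [355.8916 186.4529]]
[[0.5719 0.1137 0.018 ]
 [0.4801 0.1421 0.018 ]
 [0.519  0.3145 0.018 ]
 [0.6169 0.2982 0.018 ]] [0.547  0.2171 0.018 ]
0.09615508261666397 162.80304893594422
0.17673736086453398 77.284896365186
0.0992952988879314 -9.444654926930502
0.18994413247438224 -103.70229618820974
[[203  58]
 [189 150]
 [367 191]
 [374 175]
 [405 180]
 [421 136]
 [389 125]
 [393 105]]
[0.4699 0.1236 0.012 ]
[0.5203 0.3397 0.012 ]
[0.6255 0.3129 0.012 ]
[0.5739 0.0964 0.012 ]
```

View pics/z3.png

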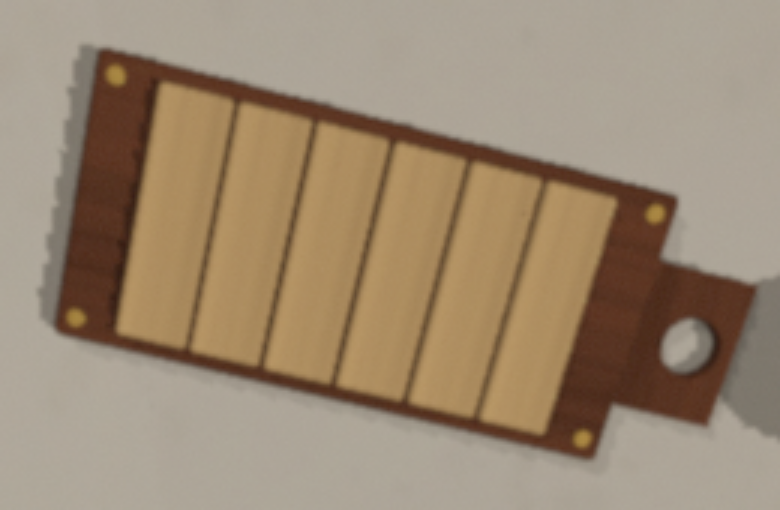

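```bash
python3 - <<'E'
from h import *
from scipy.optimize import least_squares
uv=np.array([(99,50),(677,197),(593,458),(57,330),(157,82),(617,198),(545,434),(116,332)])/3+np.array([170,40])
P=np.array([(-55,-115,12),(-55,115,12),(55,115,12),(55,-115,12),(-48,-89.25,18),(-48,89.25,18),(48,89.25,18),(48,-89.25,18)])/1000
def f(x):
    c,s=np.cos(x[2]),np.sin(x[2]); Q=np.column_stack([x[0]+c*P[:,0]-s*P[:,1],x[1]+s*P[:,0]+c*P[:,1],P[:,2]+x[3]]); return (proj('wrist',Q)-uv).ravel()
r=least_squares(f,[.547,.215,-.23,0]); print(r.x,np.degrees(r.x[2])); print(r.fun.reshape(-1,2))
E
python3 -c "
from h import *
go([0.585,-0.25,0.27],90)"
```

```text
[ 0.5483  0.2172 -0.2349 -0.0055] -13.456986182977698
[[ 0.1883 -0.8086]
 [ 0.5523 -0.6429]
 [-0.1921  0.4334]
 [-0.7506  1.2051]
 [ 1.3024  0.0545]
 [-0.6537 -0.2595]
 [-0.9209 -0.2948]
 [ 0.3291  0.4209]]
row: -0.0024 0.0010 -0.0006  -9.9 -451.2 -12.9  rows>=9.0
```

```bash
python3 -m handwheel '0 0 0 -10 -451 -13 0; 0 0 0 -10 -451 -13 0; 0 0 0 -10 -451 -13 0; 0 0 0 -10 -451 -13 0; 0 0 0 -10 -451 -13 0; 0 0 0 -10 -451 -13 0; 0 0 0 -10 -451 -13 0; 0 0 0 -10 -451 -13 0'; python3 -m handwheel '0 0 0 0 -50 0 0; 0 0 0 0 -50 0 0; 0 0 0 0 -50 0 0';  python3 - <<'E'
from h import *
st()
im=capture('wrist'); cv2.imwrite('pics/w2.png',im)
for n in ['stand','roller','roller_grip','tags','canister']: print(n,[(d['at'],d['conf']) for d in place_of('wrist',n)])
cv2.imwrite('pics/z4.png',cv2.resize(im[0:270,130:430],None,fx=2.6,fy=2.2))
E
```

```text
clock: 3.25
position: [0.5863, -0.2009, 0.2694]
ee_rot: [10.5, 89.9, 10.5]
force: [0.3, -0.7, -0.1]
grip_width: 0.0857
clock: 3.55
position: [0.5858, -0.2519, 0.269]
ee_rot: [34.1, 89.9, 33.8]
force: [0.0, 0.4, -0.1]
grip_width: 0.0853
t 3.55 p [ 0.5858 -0.2519  0.269 ] yaw 89.76992579236133 xdir [ 0.0013  0.0009 -1.    ] F [ 0.0371  0.4069 -0.076 ] w 0.08533609800582637 q [-30.5179  24.9888  18.1665  83.1376   0.0834 -30.2878]
stand []
roller [([0.5354, -0.2463, 0.0128], 0.65)]
roller_grip [([0.5333, -0.2485, 0.1087], 0.67), ([0.5374, -0.2472, 0.0077], 0.33)]
tags [([0.7494, -0.3131, 0.0001], 0.92)]
canister [([0.5678, -0.5065, -0.0034], 0.58)]
```

View pics/w2.png

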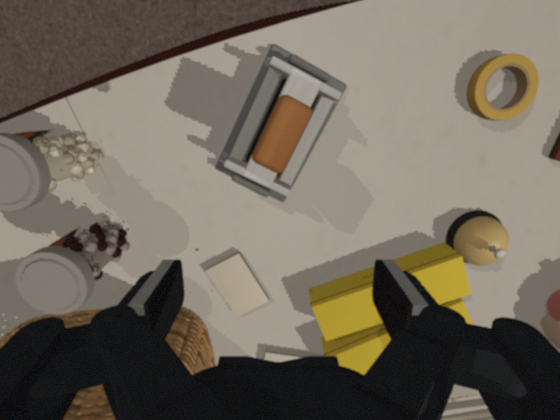

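```bash
python3 - <<'E'
from h import *
im=cv2.imread('pics/w2.png')
cv2.imwrite('pics/z4.png',cv2.resize(im[35:210,205:360],None,fx=3.4,fy=3.4,interpolation=cv2.INTER_CUBIC))
E
```

```text
(no output)
```

View pics/z4.png

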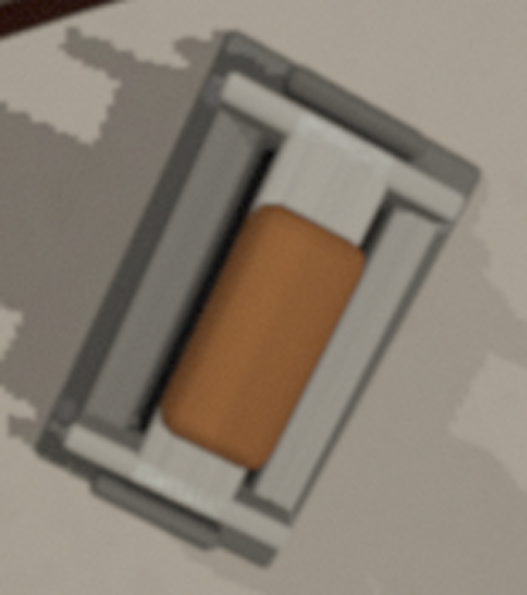

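```bash
python3 - <<'E'
from h import *
from scipy.optimize import least_squares
def fit(uv,hx,hy,z0,fixz=False):
    uv=np.array(uv)/3.4+np.array([205,35])
    P=np.array([(-hx,-hy),(-hx,hy),(hx,hy),(hx,-hy)])/1000
    def f(x):
        c,s=np.cos(x[2]),np.sin(x[2]); z=z0 if fixz else x[3]
        Q=np.column_stack([x[0]+c*P[:,0]-s*P[:,1],x[1]+s*P[:,0]+c*P[:,1],np.full(4,z)]); return (proj('wrist',Q)-uv).ravel()
    r=least_squares(f,[.535,-.25,-.45,z0]); print(r.x,np.degrees(r.x[2]),'rms',np.sqrt(np.mean(r.fun**2))); return r.x
# order: -x,-y ; -x,+y ; +x,+y ; +x,-y  (image up=-X, right=+Y)
for fz in (0,1):
  fit([(228,28),(480,170),(270,568),(38,455)],82,50,0.008,fz)
  fit([(258,199),(372,248),(258,476),(154,424)],32,16,0.132,fz)
im=capture('wrist')
for c in ['scene','side']:
    capture(c); 
    for n in ['roller_grip','roller','stand']: print(c,n,[(d['at'],d['conf']) for d in place_of(c,n)][:1])
E
```

```text
[ 0.5364 -0.2471 -0.4639  0.0003] -26.57770394028936 rms 0.292992183193861
[ 0.5357 -0.2453 -0.4468  0.121 ] -25.602527392786143 rms 0.7317667200663565
[ 0.5363 -0.2472 -0.464   0.008 ] -26.585698355177154 rms 1.093958798424198
[ 0.535  -0.2455 -0.4471  0.132 ] -25.618559899331817 rms 1.3488899771045808
scene roller_grip [([0.5336, -0.2517, 0.1068], 0.87)]
scene roller [([0.535, -0.2479, 0.0098], 0.72)]
scene stand [([0.5346, -0.2484, 0.0102], 0.75)]
side roller_grip [([0.535, -0.2463, 0.1075], 0.7)]
side roller [([0.538, -0.2498, 0.0102], 0.73)]
side stand []
```

```bash
python3 -c "
from h import *
go([0.535,-0.2465,0.16],63.5);go([0.535,-0.2465,0.086],63.5)"
```

```text
row: 0.4609 0.0016 -0.0007  109.3 4.2 -51.3  rows>=3.1
row: 0.4609 0.0016 -0.0007  183.3 4.2 -51.5  rows>=3.8
```

```bash
python3 -m handwheel '0.46 0 0 80 4 -51 0; 0.46 0 0 80 4 -51 0; 0.46 0 0 80 4 -51 0; 0.46 0 0 100 4 -51 0; 0.46 0 0 130 4 -51 0; 0.46 0 0 150 4 -51 0; 0.46 0 0 170 4 -51 0; 0.46 0 0 175 4 -51 0' 60; python3 - <<'E'
from h import *
st();go([0.535,-0.2465,0.086],63.5)
cv2.imwrite('pics/w3.png',capture('wrist'));cv2.imwrite('pics/s3.png',cv2.resize(capture('side')[220:340,220:360],None,fx=5,fy=5))
E
```

```text
clock: 5.1
position: [0.534, -0.2458, 0.0919]
ee_rot: [150.7, 89.8, 124.2]
force: [-0.4, 0.4, -0.4]
grip_width: 0.0853
t 5.1 p [ 0.534  -0.2458  0.0919] yaw 63.541643182958836 xdir [-0.0018  0.0026 -1.    ] F [-0.414   0.3584 -0.4358] w 0.08532285530482046 q [-32.5798  23.7965  -8.9915  57.3772   0.0707  -6.1217]
row: 0.0007 -0.0027 -0.0015  5.9 -0.1 1.3  rows>=0.1
```

View pics/w3.png

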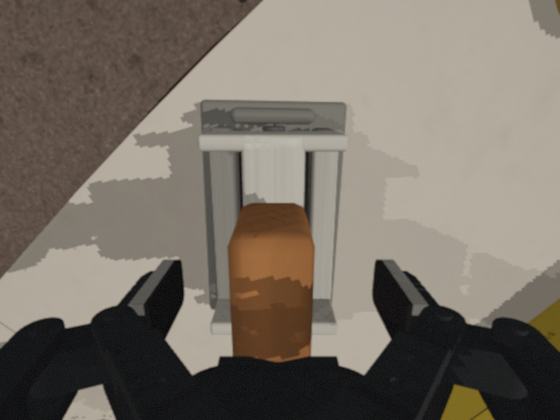

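View pics/s3.png

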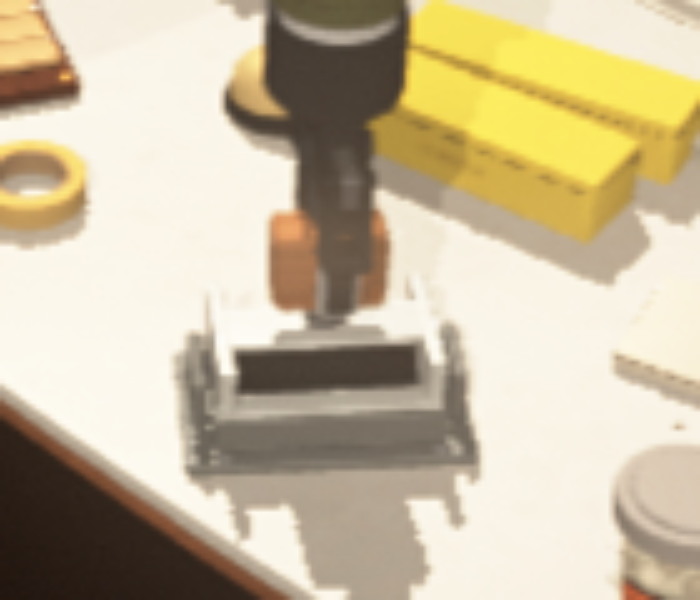

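```bash
python3 -m handwheel '0 0 0 4 0 1 0; 0 0 0 4 0 1 255; 0 0 0 4 0 1 255; 0 0 0 4 0 1 255; 0 0 0 4 0 1 255; 0 0 0 4 0 1 255; 0 0 0 4 0 1 255; 0 0 0 4 0 1 255' 80; python3 - <<'E'
from h import *
st()
E
```

```text
clock: 6.0
position: [0.536, -0.2473, 0.09]
ee_rot: [59.1, 90.0, 32.6]
force: [-1.7, -2.9, 0.9]
grip_width: 0.0311
t 6.0 p [ 0.536  -0.2473  0.09  ] yaw 63.53338338890455 xdir [ 0.0007  0.0005 -1.    ] F [-1.6683 -2.8527  0.93  ] w 0.031102007785021937 q [-32.5796  23.9928  -8.9748  57.0117   0.0449  -6.113 ]
```

```bash
python3 -m handwheel '0 0 0 -20 0 0 255; 0 0 0 -45 0 0 255; 0 0 0 -75 0 0 255; 0 0 0 -105 0 0 255; 0 0 0 -110 0 0 255; 0 0 0 -110 0 0 255'; python3 - <<'E'
from h import *
st()
b=np.radians(-13.46); ey=np.array([-np.sin(b),np.cos(b),0]); c=np.array([.548,.217,0])
go(c-0.080*ey+[0,0,.2],76.5)
cv2.imwrite('pics/s4.png',cv2.resize(capture('side')[150:340,180:380],None,fx=3.5,fy=3.5))
E
```

```text
clock: 6.6
position: [0.536, -0.2471, 0.1994]
ee_rot: [75.8, 89.9, 49.3]
force: [-0.4, 0.0, -6.7]
grip_width: 0.031
t 6.6 p [ 0.536  -0.2471  0.1994] yaw 63.54387911463744 xdir [ 0.0008  0.0009 -1.    ] F [-0.4368  0.0474 -6.6713] w 0.03100116986092329 q [-32.5742  20.2126   1.365   71.1429   0.0668  -6.1181]
row: -0.2261 0.0004 -0.0011  -0.3 342.9 -178.0  rows>=7.7
```

View pics/s4.png

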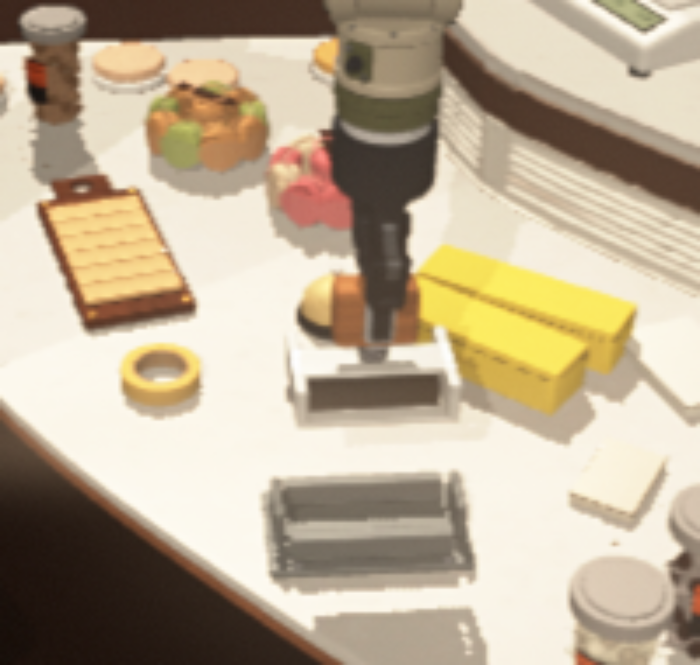

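```bash
python3 -m handwheel '-0.06 0 0 0 30 -15 255; -0.15 0 0 0 75 -39 255; -0.226 0 0 0 120 -62 255; -0.226 0 0 0 165 -86 255; -0.226 0 0 0 210 -109 255; -0.226 0 0 0 250 -130 255; -0.226 0 0 0 290 -150 255; -0.226 0 0 0 320 -166 255'; python3 -m handwheel '0 0 0 0 28 -7 255; 0 0 0 0 28 -7 255'; python3 - <<'E'
from h import *
st()
b=np.radians(-13.46); ey=np.array([-np.sin(b),np.cos(b),0]); c=np.array([.548,.217,0])
go(c-0.080*ey+[0,0,.2],76.5)
cv2.imwrite('pics/w5.png',capture('wrist'))
cv2.imwrite('pics/s5.png',cv2.resize(capture('side')[130:270,140:300],None,fx=4.5,fy=4.5))
E
```

```text
clock: 7.45
position: [0.5271, 0.1165, 0.196]
ee_rot: [169.9, 89.6, 156.5]
force: [0.0, -0.3, -7.3]
grip_width: 0.0312
clock: 7.65
position: [0.5243, 0.1491, 0.1928]
ee_rot: [174.3, 89.3, 161.2]
force: [0.1, -0.9, -7.0]
grip_width: 0.0309
t 7.65 p [0.5243 0.1491 0.1928] yaw 76.8940516131321 xdir [-0.0119  0.004  -0.9999] F [ 0.0642 -0.9148 -6.9623] w 0.03091685908724875 q [ 7.2582 15.9463 -5.5367 69.1632  0.316  20.362 ]
row: 0.0069 -0.0125 -0.0012  -7.3 -8.5 7.1  rows>=0.3
```

View pics/w5.png

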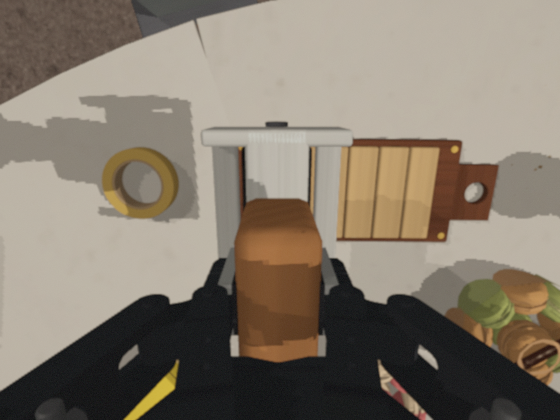

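View pics/s5.png

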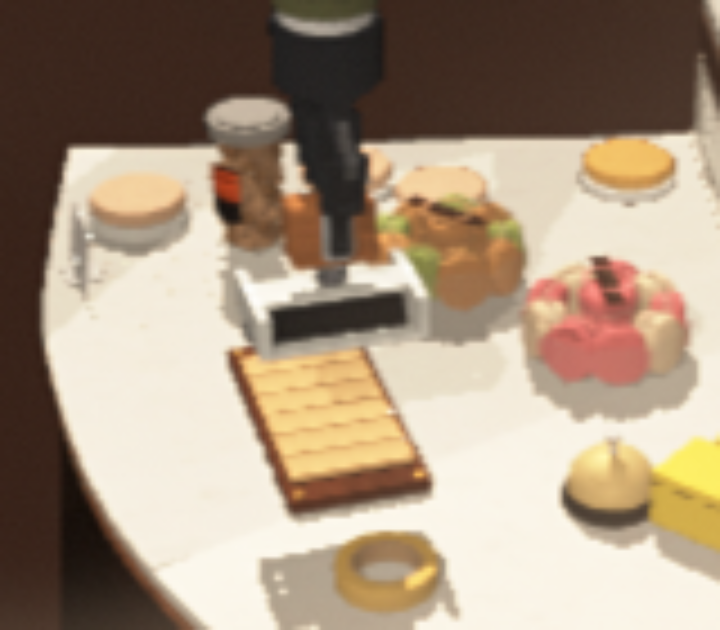

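```bash
python3 -m handwheel '0.007 -0.0125 0 20 -8 6 255; 0.007 -0.0125 0 45 -8 6 255; 0.007 -0.0125 0 70 -8 6 255; 0.007 -0.0125 0 80 -8 6 255; 0.007 -0.0125 0 80 -8 6 255; 0.007 -0.0125 0 80 -8 6 255'; python3 - <<'E'
from h import *
st()
b=np.radians(-13.46); ey=np.array([-np.sin(b),np.cos(b),0]); c=np.array([.548,.217,0])
go(c-0.080*ey+[0,0,.086],76.54)
cv2.imwrite('pics/w6.png',capture('wrist'))
cv2.imwrite('pics/s6.png',cv2.resize(capture('side')[130:270,140:300],None,fx=4.5,fy=4.5))
E
```

```text
clock: 8.35
position: [0.5286, 0.1363, 0.1139]
ee_rot: [-24.6, 89.9, -38.3]
force: [0.6, -0.5, -5.5]
grip_width: 0.0313
t 8.35 p [0.5286 0.1363 0.1139] yaw 76.25840878995302 xdir [ 0.0017 -0.0013 -1.    ] F [ 0.5951 -0.5241 -5.5047] w 0.03130084665101711 q [  6.0788  18.3333 -13.8152  57.7628  -0.0869  19.8203]
row: -0.0049 0.0020 0.0009  27.9 3.0 0.0  rows>=0.6
```

View pics/w6.png

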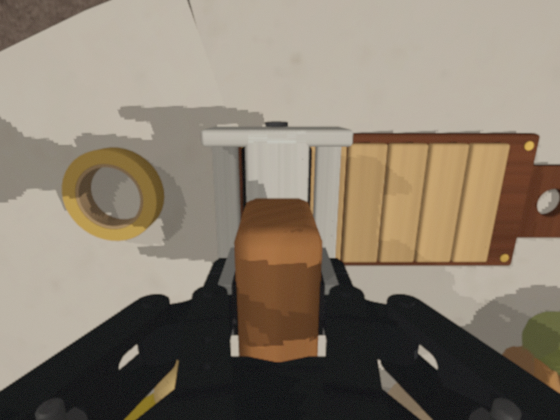

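View pics/s6.png

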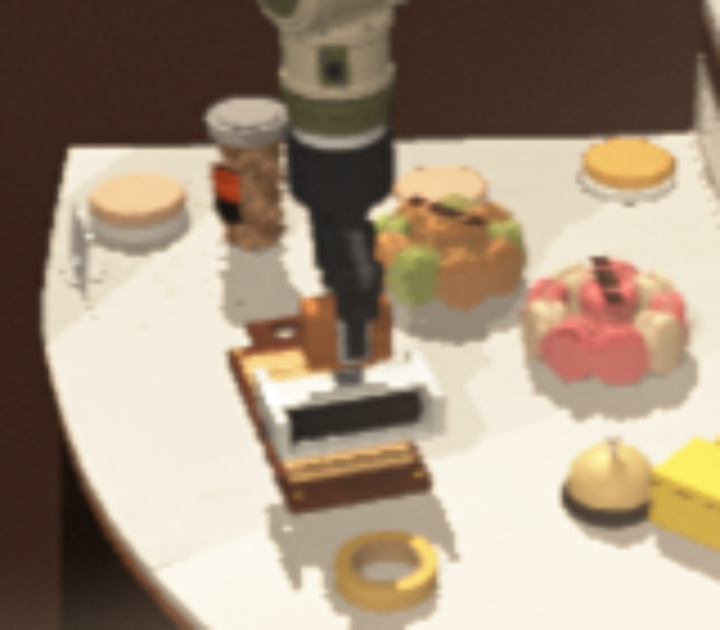

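```bash
python3 - <<'E'
from h import *
b=np.radians(-13.46); ex=np.array([np.cos(b),np.sin(b),0]); ey=np.array([-np.sin(b),np.cos(b),0]); c=np.array([.548,.217,0])
im=capture('wrist').copy()
for x,y,z in [(-55,115,12),(55,115,12),(-48,89.25,18),(48,89.25,18),(-48,60,18),(-48,30,18),(48,60,18),(48,30,18),(-48,0,18),(0,136+0,12)]:
    p=proj('wrist',c+x/1e3*ex+y/1e3*ey+[0,0,z/1e3])[0]; print((x,y,z),p); cv2.circle(im,tuple(int(round(v)) for v in p),3,(0,0,255),1)
cv2.imwrite('pics/w7.png',cv2.resize(im[100:290,310:560],None,fx=3,fy=3))
E
```

```text
(-55, 115, 12) [541.1956 131.9484]
(55, 115, 12) [510.9981 265.2543]
(-48, 89.25, 18) [510.3411 142.4223]
(48, 89.25, 18) [486.4449 261.0895]
(-48, 60, 18) [470.5055 142.5926]
(-48, 30, 18) [429.6481 142.7673]
(48, 60, 18) [450.7847 261.2425]
(48, 30, 18) [414.2098 261.3994]
(-48, 0, 18) [388.7904 142.942 ]
(0, 136, 12) [551.5718 202.6171]
```

View pics/w7.png

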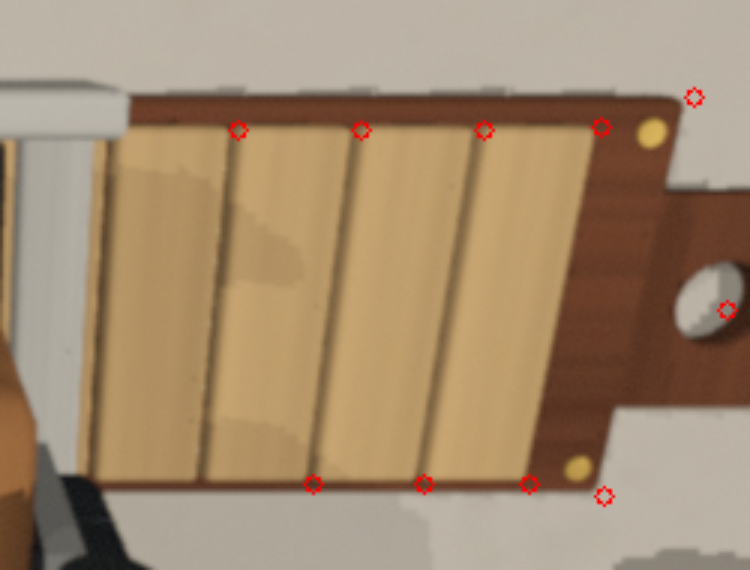

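```bash
python3 -m handwheel '-0.005 0.002 0 8 3 0 255; -0.005 0.002 0 14 3 0 255; -0.005 0.002 0 18 3 0 255; -0.005 0.002 0 20 3 0 255; -0.005 0.002 0 20 3 0 255'; python3 - <<'E'
from h import *
st()
b=np.radians(-13.46); ey=np.array([-np.sin(b),np.cos(b),0]); c=np.array([.548,.217,0])
go(c-0.080*ey+[0,0,.0855],76.54)
E
```

```text
clock: 9.0
position: [0.5303, 0.1398, 0.095]
ee_rot: [4.0, 89.9, -9.4]
force: [-0.5, 0.2, -4.2]
grip_width: 0.031
t 9.0 p [0.5303 0.1398 0.095 ] yaw 76.58771082119854 xdir [ 0.0025 -0.0004 -1.    ] F [-0.545   0.1507 -4.2473] w 0.03101719629172523 q [  6.4022  19.4548 -15.0816  55.3236  -0.0395  19.8145]
row: 0.0008 0.0025 -0.0002  9.5 -0.8 -0.8  rows>=0.2
```

```bash
python3 -m handwheel '0 0.002 0 2 0 -1 255; 0 0.002 0 4 0 -1 255; 0 0.002 0 5 0 -1 255; 0 0.002 0 5 0 -1 255; 0 0.002 0 5 0 -1 255'; python3 - <<'E'
from h import *
st()
E
```

```text
clock: 9.5
position: [0.5303, 0.1401, 0.0909]
ee_rot: [19.3, 89.8, 5.9]
force: [1.2, -1.3, 5.2]
grip_width: 0.0311
t 9.5 p [0.5303 0.1401 0.0909] yaw 76.58893811023482 xdir [ 0.0026  0.0003 -1.    ] F [ 1.1685 -1.3089  5.2404] w 0.031090056671038237 q [  6.4144  19.6555 -15.4373  54.7557  -0.0013  19.8256]
```

```bash
python3 -m handwheel '0 0.0026 0 2 0 0 255; 0 0.0026 0 4 0 0 255; 0 0.0026 0 4.5 0 0 255; 0 0.0026 0 4.5 0 0 255; 0 0.0026 0 4.5 0 0 255'; python3 - <<'E'
from h import *
for k in range(3):
    st(); capture('wrist')
b=np.radians(-13.46); ey=np.array([-np.sin(b),np.cos(b),0]); c=np.array([.548,.217,0])
go(c-0.080*ey+[0,0,.086],76.54)
go(c+0.087*ey+[0,0,.086],76.54)
E
```

```text
clock: 10.0
position: [0.5306, 0.1403, 0.0875]
ee_rot: [56.5, 89.9, 43.1]
force: [-2.0, 0.2, 9.7]
grip_width: 0.0309
t 10.0 p [0.5306 0.1403 0.0875] yaw 76.59341954435943 xdir [ 0.0013  0.0013 -1.    ] F [-2.0209  0.1646  9.6946] w 0.03086755862065634 q [  6.392   19.9178 -15.5788  54.4189   0.0629  19.7987]
t 10.05 p [0.5306 0.1403 0.0875] yaw 76.59387876504735 xdir [ 0.0013  0.0012 -1.    ] F [-1.4448 -0.7016  9.656 ] w 0.031177093946532716 q [  6.3921  19.9164 -15.5782  54.4226   0.0623  19.7984]
t 10.1 p [0.5307 0.1403 0.0875] yaw 76.59161454485572 xdir [ 0.0014  0.0013 -1.    ] F [-1.978  -0.5382  9.8977] w 0.03114956938435545 q [  6.3913  19.9164 -15.5773  54.4197   0.0641  19.7998]
row: 0.0010 0.0011 -0.0016  1.5 -1.4 -1.0  rows>=0.0
row: 0.0010 0.0011 -0.0016  1.8 165.6 -0.8  rows>=3.3
```

```bash
python3 -m handwheel '0 0 0 1 5 0 255; 0 0 0 1.5 11 0 255; 0 0 0 1.5 18 0 255; 0 0 0 1.5 25 0 255; 0 0 0 1.5 32 0 255; 0 0 0 1.5 39 0 255; 0 0 0 1.5 46 0 255; 0 0 0 1.5 52 0 255'; python3 - <<'E'
from h import *
st()
b=np.radians(-13.46); ey=np.array([-np.sin(b),np.cos(b),0]); c=np.array([.548,.217,0])
s,R,t=tool(); print('y',(t-c)@ey)
go(c+0.087*ey+[0,0,.086],76.54)
cv2.imwrite('pics/w8.png',capture('wrist'))
E
```

```text
clock: 10.95
position: [0.5429, 0.1914, 0.0873]
ee_rot: [51.8, 89.8, 38.4]
force: [-2.6, -0.6, 11.1]
grip_width: 0.0311
t 10.95 p [0.5429 0.1914 0.0873] yaw 76.59863843286604 xdir [ 0.0023  0.0018 -1.    ] F [-2.6224 -0.5751 11.0858] w 0.031070159701520574 q [ 11.3877  22.5528 -11.6283  55.6685   0.0767  24.7893]
y -0.026109027426226804
row: 0.0010 0.0018 -0.0023  1.5 113.1 -0.9  rows>=2.3
```

View pics/w8.png

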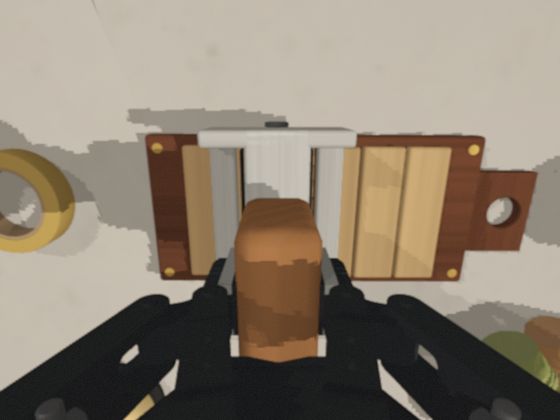

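```bash
python3 -m handwheel '0 0.0015 0 1 6 -0.5 255; 0 0.0015 0 1.5 13 -1 255; 0 0.0015 0 1.5 20 -1 255; 0 0.0015 0 1.5 27 -1 255; 0 0.0015 0 1.5 34 -1 255; 0 0.0015 0 1.5 41 -1 255; 0 0.0015 0 1.5 48 -1 255; 0 0.0015 0 1.5 54 -1 255'; python3 - <<'E'
from h import *
st()
b=np.radians(-13.46); ey=np.array([-np.sin(b),np.cos(b),0]); c=np.array([.548,.217,0])
s,R,t=tool(); print('y',(t-c)@ey)
go(c+0.085*ey+[0,0,.086],76.54)
E
```

```text
clock: 11.8
position: [0.5556, 0.2455, 0.0875]
ee_rot: [58.1, 89.7, 44.7]
force: [-1.1, -0.3, 10.8]
grip_width: 0.0313
t 11.8 p [0.5556 0.2455 0.0875] yaw 76.63668022671003 xdir [ 0.0036  0.0036 -1.    ] F [-1.1175 -0.2954 10.8284] w 0.031295184944849064 q [16.2011 25.6559 -6.7285 57.3591  0.1393 29.5651]
y 0.02949517361567931
row: 0.0017 0.0027 -0.0043  1.8 55.5 -0.7  rows>=1.1
```

```bash
python3 -m handwheel '0 0.0027 -0.003 1 6 -0.5 255; 0 0.0027 -0.003 1.8 13 -1 255; 0 0.0027 -0.004 1.8 20 -1 255; 0 0.0027 -0.004 1.8 27 -1 255; 0 0.0027 -0.004 1.8 34 -1 255; 0 0.0027 -0.004 1.8 41 -1 255; 0 0.0027 -0.004 1.8 48 -1 255; 0 0.0027 -0.004 1.8 54 -1 255'; python3 - <<'E'
from h import *
st()
b=np.radians(-13.46); ey=np.array([-np.sin(b),np.cos(b),0]); c=np.array([.548,.217,0])
s,R,t=tool(); print('y',(t-c)@ey)
cv2.imwrite('pics/w9.png',capture('wrist'))
cv2.imwrite('pics/s9.png',cv2.resize(capture('side')[150:270,150:290],None,fx=5,fy=5,interpolation=cv2.INTER_CUBIC))
E
```

```text
clock: 12.6
position: [0.5683, 0.299, 0.0877]
ee_rot: [39.1, 89.8, 25.8]
force: [0.2, -0.7, 9.2]
grip_width: 0.0311
t 12.6 p [0.5683 0.299  0.0877] yaw 76.63726433304176 xdir [ 0.0029  0.0014 -1.    ] F [ 0.1918 -0.6607  9.238 ] w 0.031054998987768808 q [20.5859 29.2677 -0.8151 59.7311  0.0169 33.9488]
y 0.08446794406161906
```

View pics/w9.png

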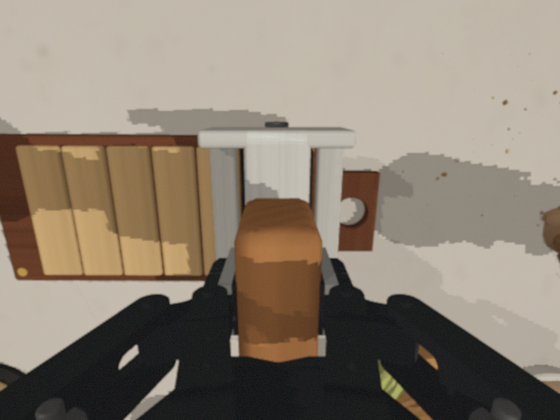

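View pics/s9.png

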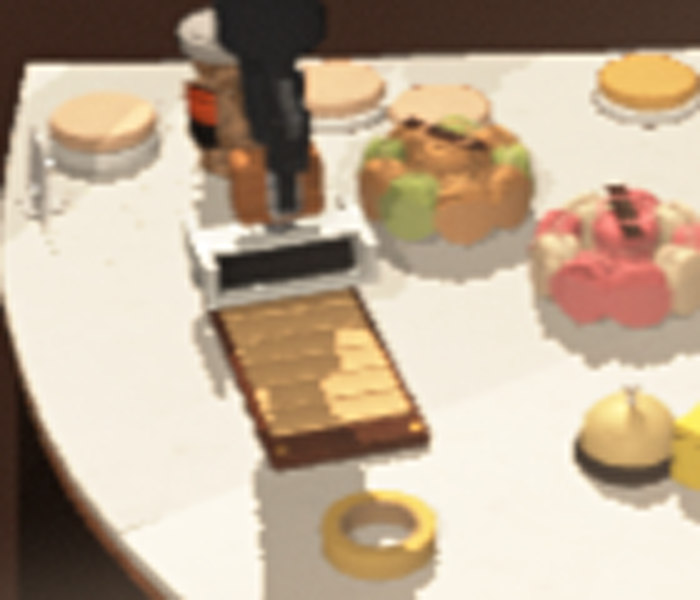

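```bash
python3 -m handwheel '0 0.002 -0.002 1.5 0 0 255; 0 0.002 -0.002 2.5 -2 0 255; 0 0.002 -0.002 2.5 -2 0 255; 0 0.002 -0.002 2.5 -2 0 255; 0 0.002 -0.002 2.5 -2 0 255'; python3 - <<'E'
from h import *
st()
E
```

```text
clock: 13.2
position: [0.5684, 0.2983, 0.0869]
ee_rot: [56.5, 89.8, 43.2]
force: [-2.4, 0.6, 12.1]
grip_width: 0.031
t 13.2 p [0.5684 0.2983 0.0869] yaw 76.68903626259214 xdir [ 0.0025  0.0023 -1.    ] F [-2.4287  0.5832 12.1308] w 0.03102572424169121 q [20.4994 29.276  -0.9168 59.6293  0.0744 33.8106]
```

```bash
python3 -m handwheel '0 0 0 -10 0 0 255; 0 0 0 -25 0 0 255; 0 0 0 -50 0 0 255; 0 0 0 -80 0 0 255; 0 0 0 -105 0 0 255; 0 0 0 -113 0 0 255; 0 0 0 -113 0 0 255'; python3 - <<'E'
from h import *
st(); go([0.536,-0.2473,0.2],63.45)
E
```

```text
clock: 13.9
position: [0.568, 0.2981, 0.1996]
ee_rot: [58.8, 89.8, 45.5]
force: [-0.8, 0.1, -6.7]
grip_width: 0.0309
t 13.9 p [0.568  0.2981 0.1996] yaw 76.68834916025119 xdir [ 0.0022  0.0022 -1.    ] F [-0.8332  0.1366 -6.6592] w 0.030873373308528632 q [20.4884 25.8673  9.8677 73.8395  0.0751 33.8003]
row: 0.2311 0.0013 -0.0028  -1.6 -538.1 94.4  rows>=10.9
```

```bash
python3 -m handwheel '0.02 0 0 -2 -30 5 255; 0.05 0 0 -2 -75 13 255; 0.08 0 0 -2 -120 21 255; 0.11 0 0 -2 -165 29 255; 0.14 0 0 -2 -210 37 255; 0.17 0 0 -2 -255 45 255; 0.2 0 0 -2 -300 53 255; 0.231 0 0 -2 -345 60 255'; python3 -c "
from h import *
st(); go([0.536,-0.2473,0.2],63.45)"
```

```text
clock: 14.7
position: [0.5451, -0.0529, 0.198]
ee_rot: [149.7, 89.8, 123.1]
force: [0.7, 0.2, -6.2]
grip_width: 0.0311
t 14.7 p [ 0.5451 -0.0529  0.198 ] yaw 63.38722649864937 xdir [-0.0022  0.0033 -1.    ] F [ 0.6926  0.1745 -6.2047] w 0.031141118777910565 q [-14.0269  15.7129  -5.1092  69.3449   0.1551  12.5855]
row: -0.0011 -0.0034 -0.0020  -2.6 -177.9 79.0  rows>=3.9
```

```bash
python3 -m handwheel '0 -0.003 -0.002 -2 -40 18 255; 0 -0.003 -0.002 -2 -80 36 255; 0 -0.003 -0.002 -2 -120 53 255; 0 -0.003 -0.002 -2 -150 67 255; 0 -0.003 -0.002 -2 -170 76 255; 0 -0.003 -0.002 -2 -178 79 255; 0 -0.003 -0.002 -2 -178 79 255; 0 -0.003 -0.002 -2 -178 79 255'; python3 - <<'E'
from h import *
st(); go([0.536,-0.2473,0.12],63.5)
cv2.imwrite('pics/w10.png',capture('wrist'))
im=capture('side')
cv2.imwrite('pics/s10.png',cv2.resize(im[185:255,165:265],None,fx=7,fy=7,interpolation=cv2.INTER_CUBIC))
E
```

```text
clock: 15.5
position: [0.5353, -0.246, 0.1981]
ee_rot: [161.8, 89.8, 135.3]
force: [-0.3, 0.4, -6.4]
grip_width: 0.0305
t 15.5 p [ 0.5353 -0.246   0.1981] yaw 63.41159240078622 xdir [-0.0025  0.0025 -1.    ] F [-0.3472  0.4467 -6.3657] w 0.03052786182274757 q [-32.5122  20.2991   1.2995  71.1989   0.043   -5.9239]
row: -0.0015 -0.0034 -0.0011  78.0 -0.9 1.5  rows>=1.6
```

View pics/w10.png

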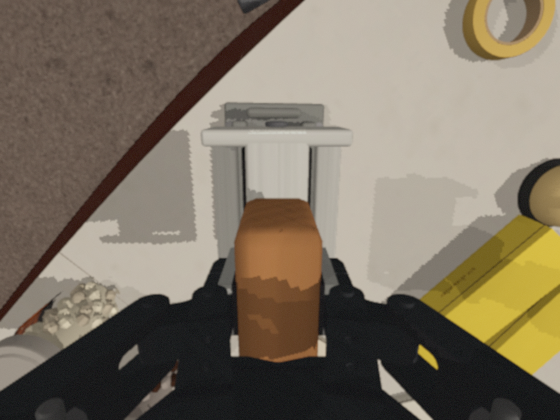

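View pics/s10.png

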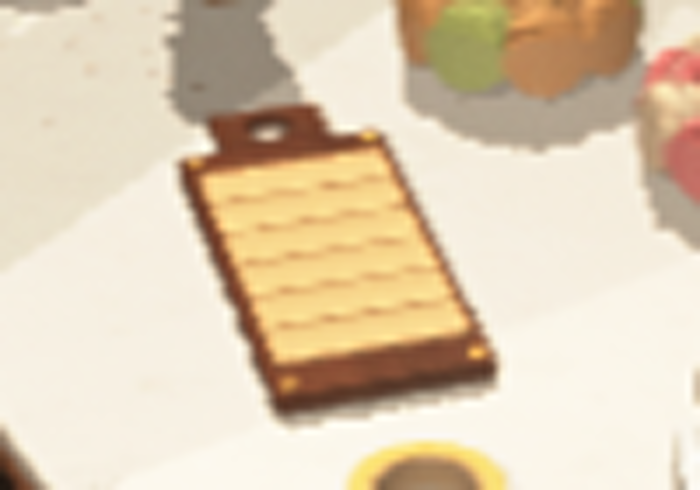

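```bash
python3 -m handwheel '-0.0015 -0.003 -0.001 20 -1 1.5 255; -0.0015 -0.003 -0.001 45 -1 1.5 255; -0.0015 -0.003 -0.001 68 -1 1.5 255; -0.0015 -0.003 -0.001 77 -1 1.5 255; -0.0015 -0.003 -0.001 77 -1 1.5 255; -0.0015 -0.003 -0.001 77 -1 1.5 255'; python3 - <<'E'
from h import *
st(); go([0.536,-0.2473,0.0905],63.5)
cv2.imwrite('pics/w11.png',capture('wrist'))
cv2.imwrite('pics/s11.png',cv2.resize(capture('side')[220:340,220:360],None,fx=5,fy=5))
E
```

```text
clock: 16.2
position: [0.5373, -0.247, 0.1229]
ee_rot: [-10.2, 89.9, -36.6]
force: [-0.3, 0.4, -6.0]
grip_width: 0.0311
t 16.2 p [ 0.5373 -0.247   0.1229] yaw 63.61239605857444 xdir [ 0.002  -0.0014 -1.    ] F [-0.3087  0.3555 -5.9768] w 0.031099830305045286 q [-32.4617  22.5838  -6.19    61.0874  -0.0099  -6.0741]
row: 0.0020 0.0024 0.0004  32.4 -0.8 -1.1  rows>=0.6
```

View pics/w11.png

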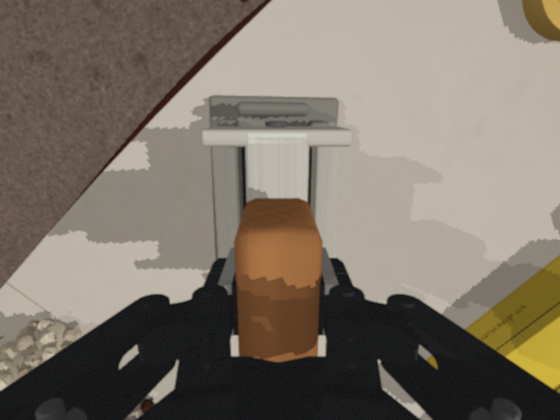

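View pics/s11.png

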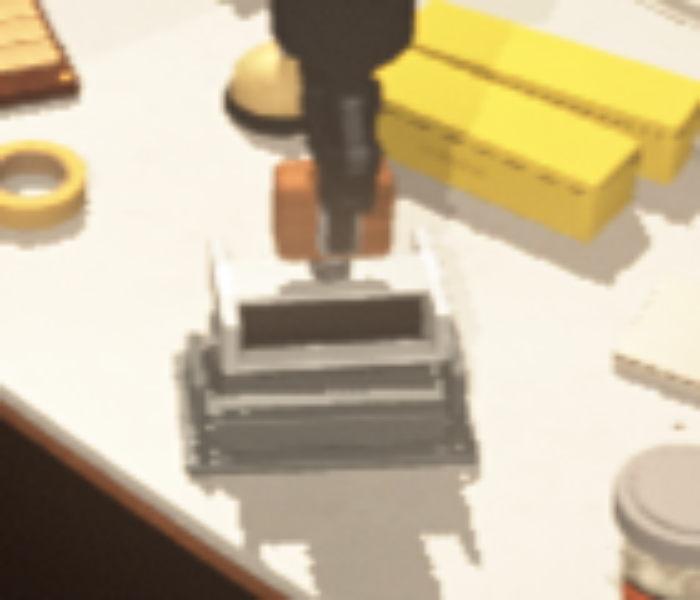

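```bash
python3 - <<'E'
from h import *
im=cv2.imread('pics/w11.png')
cv2.imwrite('pics/z11.png',cv2.resize(im[85:215,190:370],None,fx=4.4,fy=4.4,interpolation=cv2.INTER_CUBIC))
b=np.radians(-26.58); ex=np.array([np.cos(b),np.sin(b),0]); ey=np.array([-np.sin(b),np.cos(b),0]); c=np.array([.5364,-.2471,0])
for x,y,z in [(-82,-50,0),(-82,50,0),(-82,-50,8),(-82,50,8)]: print(proj('wrist',c+x/1e3*ex+y/1e3*ey+[0,0,z/1e3]))
E
```

```text
[[213.4877  94.8517]]
[[341.2576  95.2718]]
[[211.4734  94.4141]]
[[343.2577  94.8476]]
```

View pics/z11.png

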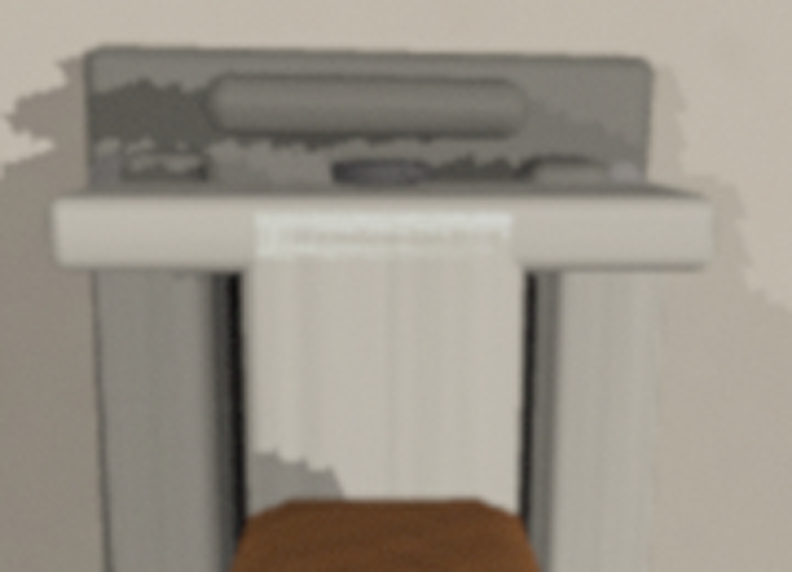

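```bash
python3 -m handwheel '0.01 0.002 0 5 -2.7 -1 255; 0.01 0.002 0 12 -2.7 -1 255; 0.01 0.002 0 19 -2.7 -1 255; 0.01 0.002 0 25 -2.7 -1 255; 0.01 0.002 0 30 -2.7 -1 255; 0.01 0.002 0 32 -2.7 -1 255; 0.01 0.002 0 33 -2.7 -1 255; 0.01 0.002 0 33 -2.7 -1 255'; python3 - <<'E'
from h import *
st()
cv2.imwrite('pics/w12.png',capture('wrist'))
cv2.imwrite('pics/s12.png',cv2.resize(capture('side')[220:340,220:360],None,fx=5,fy=5))
E
```

```text
clock: 17.1
position: [0.5354, -0.2496, 0.0911]
ee_rot: [-22.3, 89.9, -49.2]
force: [-2.8, 0.5, 1.1]
grip_width: 0.031
t 17.1 p [ 0.5354 -0.2496  0.0911] yaw 63.020158037619815 xdir [ 0.0013 -0.0015 -1.    ] F [-2.8482  0.5109  1.1395] w 0.03099952921536341 q [-32.757   23.9274  -8.9144  57.0496  -0.0321  -5.7772]
```

View pics/w12.png

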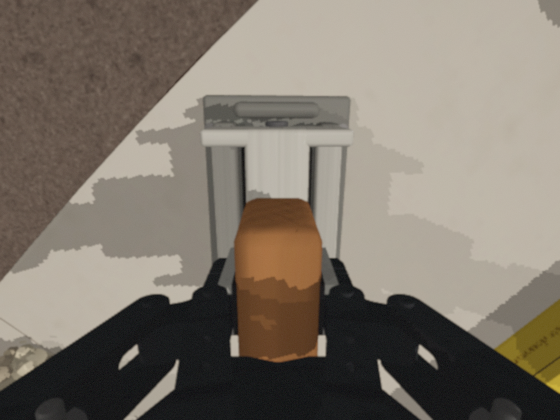

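View pics/s12.png

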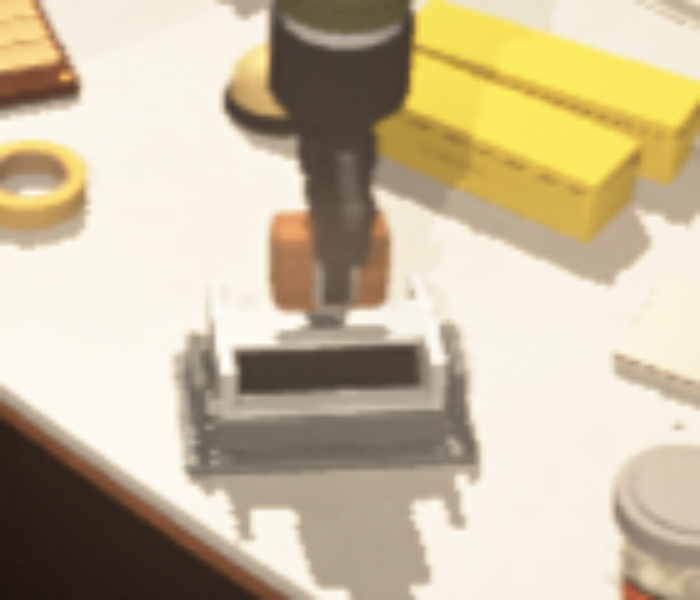

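```bash
python3 -m handwheel '0 0 0 0 0 0 150; 0 0 0 0 0 0 0; 0 0 0 0 0 0 0; 0 0 0 0 0 0 0; 0 0 0 0 0 0 0; 0 0 0 0 0 0 0'; python3 -m handwheel '0 0 0 -15 0 0 0; 0 0 0 -40 0 0 0; 0 0 0 -75 0 0 0; 0 0 0 -110 0 0 0; 0 0 0 -140 0 0 0; 0 0 0 -160 0 0 0;0 0 0 -160 0 0 0;0 0 0 -160 0 0 0'; python3 - <<'E'
from h import *
st()
cv2.imwrite('pics/w13.png',capture('wrist'))
print([(d['at'],d['conf']) for d in place_of('wrist','roller')],[(d['at'],d['conf']) for d in place_of('wrist','stand')])
cv2.imwrite('pics/s13.png',cv2.resize(capture('side')[180:340,150:350],None,fx=3.9,fy=3.7))
for n in ['roller','stand','bell','tape','canister','tags']: print(n,[(d['at'],d['conf']) for d in place_of('side',n)])
E
```

```text
clock: 17.8
position: [0.5356, -0.2497, 0.0911]
ee_rot: [-18.3, 89.9, -45.3]
force: [-0.3, -0.9, -0.1]
grip_width: 0.0856
clock: 18.6
position: [0.5355, -0.2495, 0.2509]
ee_rot: [-15.5, 89.8, -42.5]
force: [-0.2, 0.1, -0.7]
grip_width: 0.0854
t 18.6 p [ 0.5355 -0.2495  0.2509] yaw 63.02394886965686 xdir [ 0.0021 -0.002  -1.    ] F [-0.2323  0.0911 -0.7444] w 0.08541286357617836 q [-32.7457  19.3695   7.372   77.8383  -0.0282  -5.7697]
[([0.5365, -0.2452, 0.0139], 0.8)] [([0.4919, 0.0108, 0.0038], 0.58)]
roller [([0.5393, -0.2493, 0.0088], 0.84)]
stand [([0.5355, -0.2476, -0.0014], 0.61)]
bell [([0.6816, 0.0132, -0.0004], 0.68)]
tape [([0.4889, 0.0116, -0.0026], 0.52)]
canister [([0.6306, 0.5133, 0.0001], 0.72), ([0.5676, -0.5089, -0.003], 0.71), ([0.6824, 0.0131, -0.0006], 0.15)]
tags [([0.7497, -0.3058, -0.0017], 0.86), ([0.5396, -0.2467, 0.0085], 0.54), ([0.5501, 0.2169, 0.0028], 0.48)]
```

View pics/w13.png

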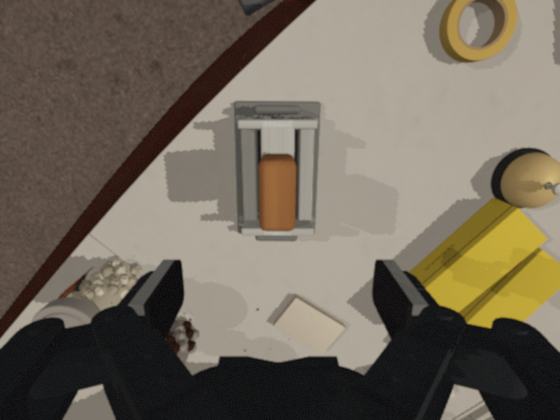

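View pics/s13.png

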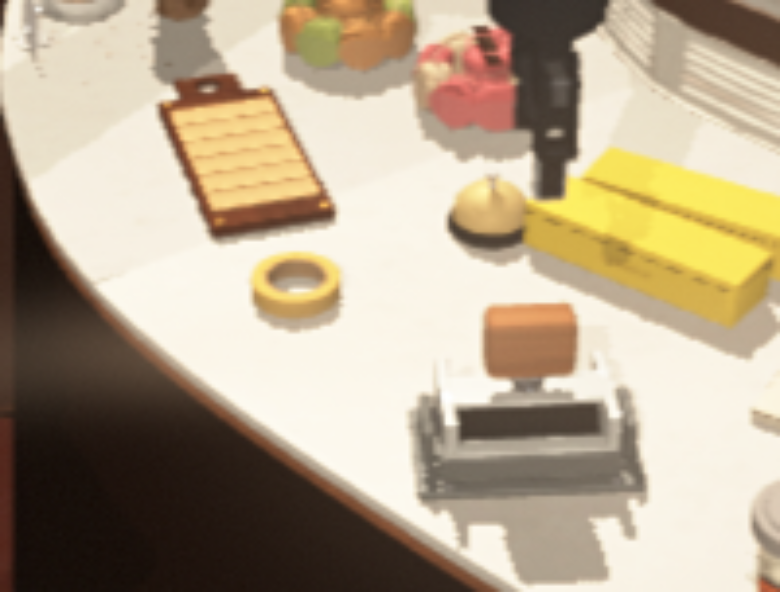

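```bash
python3 -c "
from workcell import ticket
print(ticket.sign_off())"
```

```text
the job is handed in; nothing more can be done
None
```

I rolled the board in one pass from the plain end to the tab end, put the roller back in its stand, let go and handed the job in at about 19 s of the 67 s. `sign_off()` gave no verdict.

- **The pass:** The roller landed on slat0 and ran to about y = +84 mm without lifting. The tool force was about 9–12 N, which is roughly 7–8 mm of handle travel.
- **Slats:** I did not measure the slat depths directly. The force and height readings matched along the strip, including on slat5, and would have been about 4–5 N higher on a slat still proud. The side picture taken afterwards also showed the slats level.
- **Roller in its stand:** It is seated and upright, with the gripper clear and no load on the tool. The side picture looks the same as at the start. The networks placed it 2 to 4 mm from the stand's middle.
- **Bystanders:** The bell, tape, tags, left canister and one right-hand canister were found within about 8 mm of where they were first seen, close to the networks' accuracy. The other right-hand canister was not located separately, and nothing passed near it.
- **Disagreements:** My first fit of the board was about 2 mm off in a later view. Closing the gripper had also pulled the roller about 2–3 mm off-centre, so I corrected for that before setting it down. In one picture the stand detector picked out the tape by mistake, and I ignored that reading.

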